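# Find the blind bore of a tube insert on the gauge and hold it up ready for a tube

### The arm

A 6-joint arm with a two-finger parallel gripper is mounted at the origin on a cart in front of the work surface, level with it; the furniture and walls round the work are solid. World frame = base frame: x ahead of the robot, y to its left, z up, the work surface at z = 0. Lengths are in m, angles in rad, forces in N, time in s.
With the tool pointing down it reaches from about 0.275 to 0.825 m from the base axis. Payload 4.9 kg.
Tool frame: the origin (TCP) lies at the very end of the fingers, on their centre line; the grasp point (between the pads) lies 19 mm behind it; x points along the fingers, y is the direction in which the jaws open and shut, and the axes are right-handed (so a half turn about x gives the same grasp; the last joint's range is limited). The gripper opens to 85 mm and grips with 20 to 120 N. Pads are 22 mm wide; open, the fingers measure 114 mm over their backs; the gripper's body (76 mm by 85 mm) begins 54 mm behind the grasp point. The pads swing forward as they close: fully open they stand 13 mm farther back than shut.
Start: joints at [0.967, 0.326, -0.193, 1.052, 0, 1.437], TCP at [0.249, 0.49, 0.231] pointing down, gripper open.
Joint ranges: [-2.65, 2.65], [-0.97, 1.79], [-1.3, 1.35], [-1.93, 2.1], [-1.47, 1.37], [-3.14, 3.14]. Speed limits (rad/s): [2.57, 2.57, 3.14, 3.14, 3.14, 3.14].

### API

Orientations are given as a 3x3 rotation matrix whose columns are the frame's x, y, z axes.
In Python, from bench import arm gives the robot as it stands. Calls block until the motion is done:
- arm.movep(position, orientation): joint-space move of the TCP to a pose.
- arm.move_l(position, rot=None, rate=0.15): straight line of the TCP; rot=None keeps the orientation; rate is the mean speed in m/s.
- arm.goto_joints(angles): joint-space move.
- arm.move_gripper(opening, force=None): opening from 0.0 (shut) to 1.0 (fully open); force is the grip in N (None keeps the last); returns when the fingers have stopped.
- arm.dwell(seconds).
- arm.ik(position, orientation): joint angles nearest the present ones, or None.
- arm.sense(): the state.
- arm.grab_frame(name): name is "side" or "top" or "wrist"; returns the picture (384x512x3 uint8, blue, green, red); there is no depth.
- arm.get_calibration(name): a dict with "K" (3x3 intrinsics, pixels), "rvec" (rotation vector, rad) and "tvec" (3), from world to camera coordinates, as OpenCV has them; the wrist camera has in their place "mount" (4x4, takes a point from camera to tool coordinates, whose origin is the TCP and whose axes are the tool frame's). Camera axes: x right, y down, z forward; pixel columns grow to the right and rows downward; lengths in m; the calibration is good to about 2 mm. The wrist camera is an equidistant fisheye: a pixel r from the principal point sees the ray r / f radians off the axis. A picture is of the moment at which its call begins: read the wrist's pose just before it. get_calibration takes no time and is no camera call.
A pose or a line that the arm cannot do raises arm.MotionError and nothing moves.
- arm.sign_off(): hands the job in, once; it reports no verdict.
The state is a dict: "time": time; "joint_positions": joint angles; "joint_velocities": joint speeds; "joint_efforts": joint torques, N m; "eef_pos": TCP position; "tool_rot": TCP orientation; "force": force on the tool from outside, world axes, zero at the start; "torque": the same for the moment, N m; "opening": opening from 0.0 (shut) to 1.0 (fully open).
Only numpy, scipy, OpenCV 4.12 (cv2) and the standard library are available. Lean on these libraries where they do the work, as an engineer would, in place of code of your own. Each camera call takes 0.05 s, during which the arm holds its last target. There are 200 camera calls.

### The job

One end of the bare metal tube insert lying on the bench has a blind bore, the other is solid: lay the insert flat and square in the trough of the metal gauge and slide it along until the gauge pin goes into the bore and the insert is home against the end stop (if it stops short on the pin, turn it end for end and try again). Then draw it off the pin, turn it so that the bore points straight up, and finish still holding it in the gripper like that, a good 20 cm above the bench and clear of everything, over the front part of the bench near the gauge, ready to be given a tube. Leave the other things on the bench where they are.

Things in the scene. Friction and masses are not known exactly. Their poses are not given: they have to be found in the camera images.
- insert: tube insert: plain aluminium block, 40 x 40 mm square and 70 mm long, about 0.22 kg, starting on its side on the bench at any yaw. Origin at the middle of the block. Its z axis runs along the 70 mm length and points out of the end with the blind bore (round, 20 mm across, 45 mm deep, central); the opposite end is solid and looks the same otherwise. Lying, its middle is 20 mm above what it lies on.
- gauge: hole gauge: aluminium fixture fixed to the bench, 170 mm long (x), 66 mm wide (y), origin mid-underside. Trough floor 8 mm above the bench from x = -71 to +85 mm, 44 mm wide between low rails (tops 13 mm above the bench), open at +x. Upright end stop at -x, 40 mm wide, 44 mm high, inner face at x = -71 mm, with a level pin. The -x end points away from the robot, from straight ahead to 0.55 rad to the left.
- gauge_pin (a point): tip of the gauge's level pin: round-ended, 9 mm thick, 35 mm long, from the end stop along the gauge's +x, on the trough's centre line, 28 mm above the bench. An insert put on solid end first stops at this tip, 35 mm short of home. Axes as the gauge's
- gauge_home (a point): where the insert's middle is when home: x = -36, y = 0, z = 28 mm in the gauge's frame, the bore facing the end stop (gauge -x) and swallowing the whole pin. Axes as the gauge's
- marker: black-and-white marker pen, 135 mm, lying on the bench front; a bystander, leave it. Origin at the middle of its underside
- timer: bench timer, 68 x 68 x 20 mm; a bystander, leave it. Origin at the middle of its underside
- tip_box: closed pipette-tip box, 91 x 122 x 70 mm, at the back; a bystander, leave it. Origin at the middle of its underside
- plate: flat well plate, 86 x 128 x 14 mm; a bystander, leave it. Origin at the middle of its underside
- beaker: small beaker, 54 mm wide, 69 mm tall; a bystander, leave it. Origin at the middle of its underside
- forceps: thin metal forceps, 125 mm; a bystander, leave it. Origin at the middle of its underside
- tape_roll: roll of tape lying flat, 98 mm across, 25 mm high; a bystander, leave it. Origin at the middle of its underside

How it is judged:
By the outcome, as a careful person would: the job done as asked, in the order asked, and still so for the second after the job is handed in, while the arm keeps its last pose, push and grip.
It also fails if it takes over 72 s, if anything falls off the work surface, if the arm or the gripper's body presses on something with over 40 N, if the wrist force passes 120 N, or if a joint passes its speed limit or range.

## Working session

There is one attempt and no reset: what is moved stays moved. The work goes in short steps, each a Python script; the robot and the scene stay as the last script left them, time stands still between calls to the robot, and variables do not carry over. Pictures are saved under pics/ and viewed, about 8 in all and at most 12, crops included, and the job is handed in when it is done.

```bash
mkdir -p pics; ls
python3 - <<'E'
from bench import arm
import cv2,numpy as np
a=arm.grab_frame("top");b=arm.grab_frame("side")
cv2.imwrite("pics/top0.png",a);cv2.imwrite("pics/side0.png",b)
for n in("top","side","wrist"):
    c=arm.get_calibration(n);print(n,{k:np.round(np.array(v),3).tolist() for k,v in c.items() if k!='name'})
    if 'rvec' in c:
        R=cv2.Rodrigues(np.array(c['rvec'],float))[0];print(-R.T@np.array(c['tvec']).ravel())
s=arm.sense();print(s['time'],s['eef_pos'],np.round(s['tool_rot'],3),s['force'])
E
```

```text
pics
top {'K': [[440.907, 0.0, 249.325], [0.0, 440.907, 198.279], [0.0, 0.0, 1.0]], 'rvec': [2.161, -2.103, 0.154], 'tvec': [0.004, 0.546, 1.269]}
[ 0.33788598 -0.0029828   1.33943255]
side {'K': [[455.917, 0.0, 252.361], [0.0, 455.917, 186.173], [0.0, 0.0, 1.0]], 'rvec': [2.196, -0.612, 0.277], 'tvec': [-0.486, 0.258, 1.253]}
[ 0.01264275 -0.93875014  0.99598475]
wrist {'K': [[297.319, 0.0, 254.001], [0.0, 297.319, 194.383], [0.0, 0.0, 1.0]], 'mount': [[-0.0, -0.306, 0.952, -0.142], [1.0, 0.0, 0.0, -0.0], [-0.0, 0.952, 0.306, -0.079], [0.0, 0.0, 0.0, 1.0]]}
0.1 [0.24868809 0.49000842 0.23058045] [[-0.001  0.453  0.892]
 [-0.001  0.892 -0.453]
 [-1.    -0.001 -0.   ]] [-0.62299992  0.07983016  0.03353896]
```

View pics/top0.png

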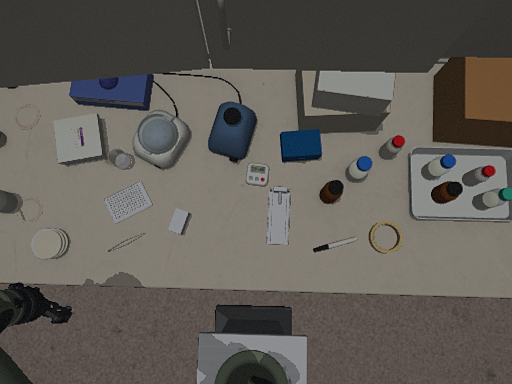

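View pics/side0.png

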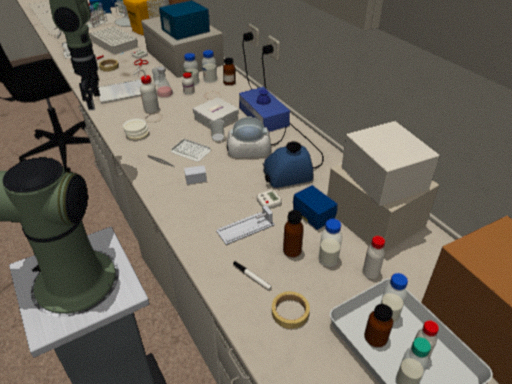

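The top view shows the insert at about (179,221). The gauge is at about (278,216) with its end stop at the top, near (280,190). The timer is just beyond it at (257,174) and the brown bottle at (331,190). In the side view the insert is at (195,174) and the gauge at (246,228).

```bash
cat > h.py <<'E'
from bench import arm
import cv2,numpy as np
def ray(name,px):
    c=arm.get_calibration(name);R=cv2.Rodrigues(np.array(c['rvec'],float))[0];t=np.array(c['tvec'],float).ravel()
    return -R.T@t, (np.linalg.inv(np.array(c['K']))@np.array([px[0],px[1],1.]))@R
def plane(name,px,z):
    o,d=ray(name,px);return o+d*(z-o[2])/d[2]
def wcam(s): # camera pose in world
    M=np.array(arm.get_calibration('wrist')['mount']);R=np.array(s['tool_rot'])
    return R@M[:3,:3], R@M[:3,3]+np.array(s['eef_pos'])
def wplane(s,px,z):
    K=np.array(arm.get_calibration('wrist')['K']);u=(np.array(px,float)-K[:2,2])/K[0,0];r=np.linalg.norm(u)+1e-9
    d=np.r_[u/r*np.sin(r),np.cos(r)];R,o=wcam(s);d=R@d
    return o+d*(z-o[2])/d[2]
def wproj(s,P):
    K=np.array(arm.get_calibration('wrist')['K']);R,o=wcam(s);p=R.T@(np.array(P)-o)
    th=np.arctan2(np.hypot(p[0],p[1]),p[2]);return K[:2,2]+K[0,0]*th*p[:2]/np.hypot(p[0],p[1])
def down(yaw): # tool x down, jaw axis y at yaw
    y=np.array([np.cos(yaw),np.sin(yaw),0]);x=np.array([0,0,-1.]);return np.c_[x,y,np.cross(x,y)]
E
python3 - <<'E'
from h import *
a=cv2.imread("pics/top0.png")
cr=a[175:255,145:310];cv2.imwrite("pics/c.png",cv2.resize(cr,None,fx=4.8,fy=4.8,interpolation=cv2.INTER_CUBIC))
g=cv2.cvtColor(a,cv2.COLOR_BGR2GRAY)
hsv=cv2.cvtColor(a,cv2.COLOR_BGR2HSV)
print(hsv[221,172:190].tolist());print(hsv[225,262:294].tolist())
E
```

```text
[[110, 10, 146], [108, 9, 146], [108, 9, 145], [108, 9, 149], [108, 9, 146], [110, 10, 149], [115, 10, 148], [107, 12, 148], [105, 7, 145], [102, 9, 146], [110, 10, 148], [102, 8, 151], [105, 10, 146], [120, 4, 61], [100, 15, 50], [0, 0, 59], [23, 33, 94], [19, 33, 109]]
[[19, 33, 132], [17, 27, 132], [18, 29, 131], [21, 31, 133], [19, 33, 132], [0, 4, 114], [110, 13, 122], [105, 10, 152], [111, 12, 146], [105, 9, 116], [105, 10, 148], [109, 14, 147], [113, 7, 148], [100, 10, 147], [100, 10, 147], [105, 10, 147], [114, 9, 146], [105, 10, 147], [108, 9, 146], [105, 10, 146], [120, 10, 146], [110, 10, 148], [98, 7, 146], [108, 10, 129], [105, 10, 152], [108, 9, 146], [100, 9, 85], [21, 30, 84], [23, 30, 137], [21, 31, 131], [19, 27, 133], [19, 32, 129]]
```

View pics/c.png

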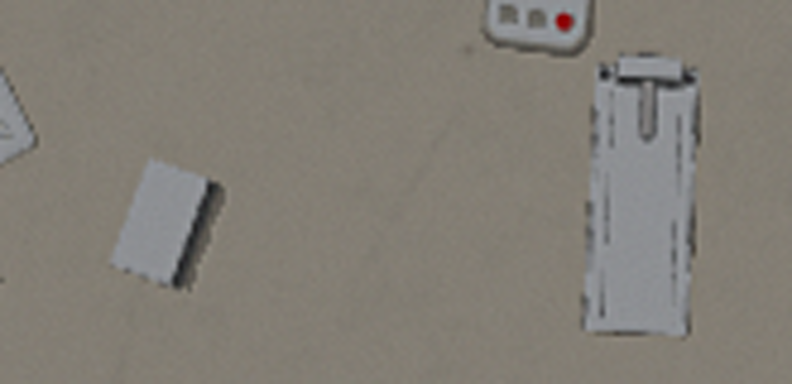

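The crop shows the insert tilted, with a near end and a far end. The gauge is nearly straight ahead, its pin and stop are at the far end, and the timer sits just left of the stop.

```bash
cat > m.py <<'E'
from h import *
a=cv2.imread("pics/top0.png");hsv=cv2.cvtColor(a,cv2.COLOR_BGR2HSV)
m=((hsv[...,0]>90)&(hsv[...,0]<130)&(hsv[...,1]<25)&(hsv[...,2]>105)).astype(np.uint8)*255
def rect(x0,x1,y0,y1,z):
    mm=np.zeros_like(m);mm[y0:y1,x0:x1]=m[y0:y1,x0:x1]
    cs=cv2.findContours(mm,0,2)[0];c=max(cs,key=cv2.contourArea)
    P=np.array([plane("top",p[0],z)[:2] for p in c],np.float32)
    (cx,cy),(w,h),an=cv2.minAreaRect(P);
    if w<h: an+=90;w,h=h,w
    return cx,cy,w,h,(an+90)%180-90
print("insert",rect(160,195,200,240,.04));print("gauge",rect(262,296,196,250,.011))
print("pin tip/root",plane("top",(145+648/4.8,175+138/4.8),.03),plane("top",(145+649/4.8,175+80/4.8),.03))
print("near mid",plane("top",(145+636/4.8,175+330/4.8),.01))
E
python3 m.py
```

```text
insert (0.47283241152763367, 0.22867383062839508, 0.0684792771935463, 0.0392579585313797, -17.7115478515625)
gauge (0.488314151763916, -0.06964996457099915, 0.14660441875457764, 0.06446026265621185, -1.5915451049804688)
pin tip/root [ 0.53329214 -0.07367701  0.03      ] [ 0.57010108 -0.07366497  0.03      ]
near mid [ 0.41471668 -0.06936799  0.01      ]
```

```bash
cat > look.py <<'E'
from h import *
import pickle
d=np.array([np.cos(np.radians(-17.7)),np.sin(np.radians(-17.7))])
p=np.array([.473,.2287])-.10*d
arm.movep(np.r_[p,.12],down(np.radians(72.3)))
s1=arm.sense();i1=arm.grab_frame("wrist")
arm.move_l(np.r_[p,.2],rate=.3)
arm.movep([.44,-.07,.2],down(np.pi/2))
s2=arm.sense();i2=arm.grab_frame("wrist")
pickle.dump((s1,i1,s2,i2),open("l.pkl","wb"))
cv2.imwrite("pics/w1.png",i1);cv2.imwrite("pics/w2.png",i2)
print(s2['time'],s2['joint_positions'])
E
python3 look.py
```

```text
2.9417 [-3.22540008e-01  1.60821085e-01 -4.99852253e-01  9.11669252e-01
  4.12490467e-04 -3.23168669e-01]
```

View pics/w1.png

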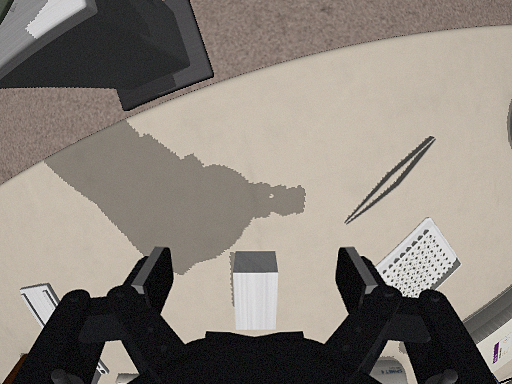

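View pics/w2.png

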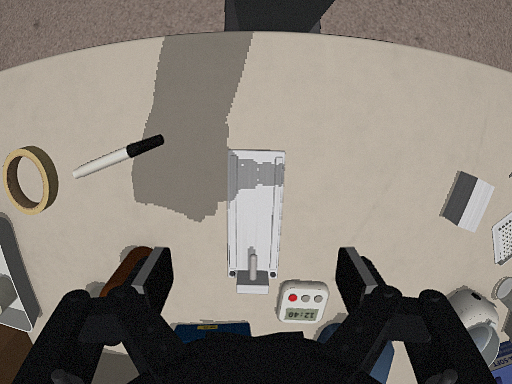

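w1 shows the insert's robot-facing end at about (255,262), uniformly grey with no visible bore. w2 shows the gauge from (256,152) at its near end to the stop at (252,288), with the pin tip near (253,253). I'll zoom in on both.

Run:
```python
from h import *
a=cv2.imread("pics/w1.png")[240:340,222:290];b=cv2.imread("pics/w2.png")[140:300,205:305]
A=cv2.resize(a,None,fx=4,fy=4,interpolation=2);B=cv2.resize(b,None,fx=3.75,fy=3.75,interpolation=2)
o=np.zeros((600,660,3),np.uint8);o[:A.shape[0],:A.shape[1]]=A;o[:B.shape[0],280:280+B.shape[1]]=B
cv2.imwrite("pics/z.png",o)
g=cv2.cvtColor(a,6);print(g[12:34:3,8:60:4])
```

```text
[[112 201  87  95  92  88  95  92  95  90  91  84 191]
 [196 124 100  93 100  98  94  95 103 101 100  93 195]
 [123 123 101  93  96  99 101 100  95  97 102  94 195]
 [178 104 103  92  96  93  98 100  98  93 100  95 188]
 [114  95 101 103  91  98  96  99  99 101  97 100 193]
 [205  94  95  98  95  95  91  98 103  97 100  89 199]
 [205  91  90  95  88 100  85  92  94  98  97  89 202]
 [129 227 233 230 220 234 235 228 226 221 226 231 196]]
```

View pics/z.png

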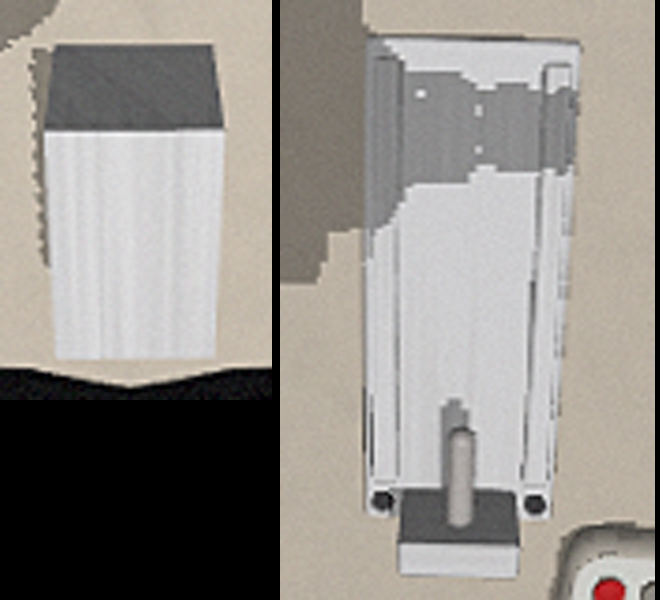

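The near end face is plain, so the bore already points away from the robot, which is the right way round for the gauge. Next I'll compute the gauge frame from these points.

Run:
```python
from h import *
import pickle
s1,i1,s2,i2=pickle.load(open("l.pkl","rb"))
f=lambda X,Y,z:np.round(wplane(s2,(205+(X-280)/3.75,140+Y/3.75),z),4)
for n,X,Y,z in [("pintip",461,430,.030),("pinroot",461,527,.030),("stopfloorL",400,490,.008),("stopfloorR",519,490,.008),("stoptopL",400,542,.044),("stoptopR",519,542,.044),("backL",400,576,.044),("backR",519,576,.044),("nearL",372,38,.008),("nearR",580,43,.008),("railLnear",404,75,.013),("railLfar",398,480,.013),("railRnear",545,75,.013),("railRfar",525,480,.013)]: print(n,f(X,Y,z))
h=lambda X,Y,z:np.round(wplane(s1,(222+X/4,240+Y/4),z),4)
for n,X,Y in [("nR",45,130),("nL",224,130),("fR",56,358),("fL",215,358)]: print(n,h(X,Y,.04))
```

```text
pintip [ 0.5364 -0.0697  0.03  ]
pinroot [ 0.5741 -0.0698  0.03  ]
stopfloorL [ 0.5734 -0.0912  0.008 ]
stopfloorR [ 0.5734 -0.0494  0.008 ]
stoptopL [ 0.5706 -0.0894  0.044 ]
stoptopR [ 0.5706 -0.0511  0.044 ]
backL [ 0.5845 -0.0898  0.044 ]
backR [ 0.5845 -0.0507  0.044 ]
nearL [ 0.415  -0.0967  0.008 ]
nearR [ 0.4165 -0.0336  0.008 ]
railLnear [ 0.4256 -0.0869  0.013 ]
railLfar [ 0.5661 -0.0915  0.013 ]
railRnear [ 0.4255 -0.0445  0.013 ]
railRfar [ 0.5661 -0.0477  0.013 ]
nR [0.4349 0.2227 0.04  ]
nL [0.447  0.2604 0.04  ]
fR [0.502  0.2016 0.04  ]
fL [0.5143 0.2397 0.04  ]
```

```bash
cat >> h.py <<'E'
ga=-.022;g=np.array([np.cos(ga),np.sin(ga),0]);home=np.array([.5375,-.0694,0])
Rg=down(np.pi/2+ga)
Rh=np.c_[g,[-g[1],g[0],0],[0,0,1.]]
E
python3 - <<'E'
from h import *
for p in ([.45,-.07,.33],[.48,-.07,.33],[.5,-.07,.38]): print(p,arm.ik(p,Rh))
ya=np.radians(72.6);c=np.array([.474,.230])
arm.movep(np.r_[c,.11],down(ya))
arm.move_l(np.r_[c,.008],rate=.12)
print(np.round(arm.sense()['force'],1))
arm.move_gripper(0.0,force=60)
s=arm.sense();print(s['opening'],s['time'],np.round(s['force'],1),s['eef_pos'])
arm.move_l(np.r_[c,.12],rate=.15)
s=arm.sense();print(s['opening'],np.round(s['force'],1))
t=home-.055*g
arm.move_l([t[0],t[1],.12],rot=Rg,rate=.2)
s=arm.sense();print(s['opening'],s['time'],s['eef_pos'])
cv2.imwrite("pics/s1.png",cv2.resize(arm.grab_frame("side")[150:270,180:340],None,fx=4,fy=4,interpolation=2))
E
```

```text
[0.45, -0.07, 0.33] None
[0.48, -0.07, 0.33] None
[0.5, -0.07, 0.38] None
[-0.4 -0.3  0.3]
0.4608980427887085 5.6833 [-1.   0.8  5.6] [0.47448852 0.2303476  0.00865802]
0.46050324169141915 [ 0.3  0.2 -2.5]
0.4566718037788709 8.225 [ 0.482265   -0.06752572  0.11985606]
```

View pics/s1.png

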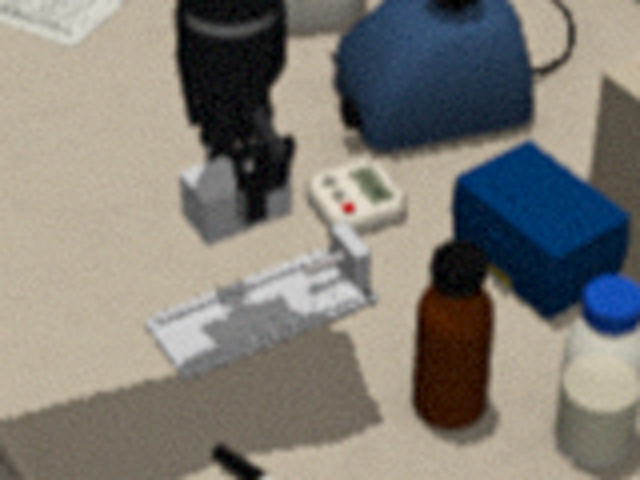

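The insert is held level above the gauge, solid end toward the robot. Before placing it I'll scan where the bore-up pose is reachable.

Run:
```python
from h import *
def H(y,flip=1):
    x=np.array([np.cos(y),np.sin(y),0]);Y=np.array([-x[1],x[0],0]);return np.c_[x,Y*flip,[0,0,1.*flip]]
for x in (.4,.5,.6,.7):
  for z in (.25,.3,.35,.4,.5):
    for yaw in (-.022,-.12,.2):
      for fl in (1,-1):
        q=arm.ik([x,-.07,z],H(yaw,fl))
        if q is not None: print(x,z,yaw,fl,np.round(q,2))
```

```text
0.6 0.5 -0.022 1 [-0.46 -0.16 -1.21 -1.05  0.43  0.  ]
0.6 0.5 -0.022 -1 [-0.46 -0.16 -1.21 -1.05  0.43 -3.14]
0.6 0.5 -0.12 1 [-0.36 -0.17 -1.22 -1.05  0.24  0.  ]
0.6 0.5 -0.12 -1 [-0.36 -0.17 -1.22 -1.05  0.24 -3.14]
0.6 0.5 0.2 1 [-0.63 -0.1  -1.16 -1.07  0.83  0.  ]
0.6 0.5 0.2 -1 [-0.63 -0.1  -1.16 -1.07  0.83 -3.14]
0.7 0.3 -0.022 1 [-0.34  0.68 -1.18 -1.86  0.32  0.  ]
0.7 0.3 -0.022 -1 [-0.34  0.68 -1.18 -1.86  0.32 -3.14]
0.7 0.3 -0.12 1 [-0.27  0.69 -1.18 -1.87  0.15  0.  ]
0.7 0.3 -0.12 -1 [-0.27  0.69 -1.18 -1.87  0.15 -3.14]
0.7 0.3 0.2 1 [-0.49  0.68 -1.13 -1.8   0.69  0.  ]
0.7 0.3 0.2 -1 [-0.49  0.68 -1.13 -1.8   0.69 -3.14]
0.7 0.35 -0.022 1 [-0.34  0.5  -1.17 -1.67  0.32  0.  ]
0.7 0.35 -0.022 -1 [-0.34  0.5  -1.17 -1.67  0.32 -3.14]
0.7 0.35 -0.12 1 [-0.27  0.5  -1.17 -1.68  0.15  0.  ]
0.7 0.35 -0.12 -1 [-0.27  0.5  -1.17 -1.68  0.15 -3.14]
0.7 0.35 0.2 1 [-0.49  0.51 -1.12 -1.63  0.69  0.  ]
0.7 0.35 0.2 -1 [-0.49  0.51 -1.12 -1.63  0.69 -3.14]
0.7 0.4 -0.022 1 [-0.34  0.33 -1.14 -1.47  0.32  0.  ]
0.7 0.4 -0.022 -1 [-0.34  0.33 -1.14 -1.47  0.32 -3.14]
0.7 0.4 -0.12 1 [-0.27  0.33 -1.14 -1.47  0.15  0.  ]
0.7 0.4 -0.12 -1 [-0.27  0.33 -1.14 -1.47  0.15 -3.14]
0.7 0.4 0.2 1 [-0.49  0.35 -1.09 -1.44  0.69  0.  ]
0.7 0.4 0.2 -1 [-0.49  0.35 -1.09 -1.44  0.69 -3.14]
0.7 0.5 -0.022 1 [-0.34  0.05 -1.02 -1.07  0.32  0.  ]
0.7 0.5 -0.022 -1 [-0.34  0.05 -1.02 -1.07  0.32 -3.14]
0.7 0.5 -0.12 1 [-0.27  0.05 -1.03 -1.07  0.15  0.  ]
0.7 0.5 -0.12 -1 [-0.27  0.05 -1.03 -1.07  0.15 -3.14]
0.7 0.5 0.2 1 [-0.49  0.09 -0.98 -1.07  0.69  0.  ]
0.7 0.5 0.2 -1 [-0.49  0.09 -0.98 -1.07  0.69 -3.14]
```

Run:
```python
from h import *
def H(y):
    x=np.array([np.cos(y),np.sin(y),0]);return np.c_[x,[-x[1],x[0],0],[0,0,1.]]
out=[]
for gx in (.4,.43,.46,.5,.54):
  for gy in (-.2,-.1,-.05,0,.05):
    for z in (.3,.33,.36,.4):
      for yaw in np.arange(-1.6,1.61,.2):
        R=H(yaw);q=arm.ik(np.array([gx,gy,z])+.019*R[:,0],R)
        if q is not None: out.append((gx,gy,z,round(yaw,1),*np.round(q,2)))
print(len(out))
lo=np.array([-2.65,-.97,-1.3,-1.93,-1.47,-3.14]);hi=np.array([2.65,1.79,1.35,2.1,1.37,3.14])
out.sort(key=lambda o:-min(np.min(np.array(o[4:])-lo),np.min(hi-np.array(o[4:]))))
for X in (.4,.43,.46,.5,.54):
    for o in [o for o in out if o[0]==X][:5]: print(*o)
for n,p,z in [("bench front",(260,292),0),("bench back",(200,72),0),("bottle",(331,188),.1),("tipbox",(300,140),.07)]: print(n,plane("top",p,z))
```

```text
469
0.4 -0.2 0.4 -1.4 0.02 0.29 -1.24 -1.53 -1.42 0.0
0.4 -0.2 0.36 -1.4 0.02 0.46 -1.27 -1.73 -1.42 0.0
0.4 -0.2 0.33 -1.4 0.02 0.59 -1.28 -1.87 -1.42 0.0
0.4 -0.2 0.3 0.6 -1.33 0.76 -0.59 1.78 1.21 -3.14
0.4 -0.2 0.3 0.8 -1.27 0.81 -0.44 1.89 1.07 -3.14
0.43 -0.2 0.33 -1.4 0.02 0.58 -1.21 -1.78 -1.42 0.0
0.43 -0.2 0.36 -1.4 0.02 0.46 -1.19 -1.66 -1.42 0.0
0.43 -0.2 0.4 -1.4 0.02 0.32 -1.17 -1.49 -1.42 0.0
0.43 -0.2 0.3 -1.4 0.02 0.69 -1.21 -1.9 -1.42 0.0
0.43 0.05 0.4 -0.8 0.62 0.28 -1.28 -1.56 -1.42 0.0
0.46 -0.2 0.4 -1.2 -0.02 0.3 -1.23 -1.53 -1.18 0.0
0.46 0.05 0.4 -0.8 0.57 0.3 -1.23 -1.52 -1.37 0.0
0.46 -0.05 0.4 -1.0 0.35 0.29 -1.24 -1.53 -1.35 0.0
0.46 -0.2 0.3 -1.4 0.02 0.68 -1.13 -1.81 -1.42 0.0
0.46 -0.2 0.33 -1.4 0.02 0.58 -1.13 -1.71 -1.42 0.0
0.5 -0.2 0.4 -1.2 -0.02 0.33 -1.14 -1.47 -1.18 0.0
0.5 -0.2 0.36 -1.2 -0.02 0.47 -1.16 -1.63 -1.18 0.0
0.5 -0.05 0.4 -1.0 0.31 0.33 -1.16 -1.48 -1.31 0.0
0.5 0.05 0.4 -0.8 0.51 0.32 -1.16 -1.48 -1.31 0.0
0.5 -0.2 0.33 -1.2 -0.02 0.58 -1.18 -1.75 -1.18 0.0
0.54 -0.2 0.4 -1.2 -0.02 0.37 -1.04 -1.41 -1.18 0.0
0.54 -0.2 0.36 -1.2 -0.02 0.49 -1.07 -1.56 -1.18 0.0
0.54 -0.2 0.33 -1.2 -0.02 0.58 -1.08 -1.66 -1.18 0.0
0.54 0.05 0.4 -0.8 0.47 0.35 -1.08 -1.44 -1.27 0.0
0.54 -0.05 0.33 -1.0 0.28 0.58 -1.1 -1.68 -1.28 0.0
bench front [ 0.27087503 -0.02047857  0.        ]
bench back [0.96097304 0.19026791 0.        ]
bottle [ 0.57210005 -0.21437061  0.1       ]
tipbox [ 0.72058976 -0.12762326  0.07      ]
```

Run:
```python
from h import *
t=home-.055*g
arm.move_l([t[0],t[1],.12],rot=Rg,rate=.1)
arm.move_l([t[0],t[1],.024],rate=.1)
arm.dwell(.2);f0=np.array(arm.sense()['force']);print("f0",np.round(f0,1))
for z in np.arange(.022,.0139,-.001):
    arm.move_l([t[0],t[1],z],rate=.03);s=arm.sense();f=np.array(s['force'])-f0
    print(round(z,4),round(s['eef_pos'][2],4),np.round(f,1),np.round(s['torque'],2))
    if np.linalg.norm(f)>6: break
print(s['time'])
cv2.imwrite("pics/s2.png",cv2.resize(arm.grab_frame("side")[170:270,190:310],None,fx=5,fy=5,interpolation=2))
```

```text
f0 [-0.  -0.4 -2. ]
0.022 0.022 [ 0.   0.6 -1. ] [ 0.01 -0.06  0.05]
0.021 0.0209 [ 0.2  1.2 -0. ] [-0.02  0.01 -0.04]
0.02 0.0199 [-0.4  0.1 -0.5] [-0.01  0.   -0.03]
0.019 0.0189 [ 0.7  0.2 -0.6] [0.02 0.   0.01]
0.018 0.0179 [ 0.1 -0.1 -0.6] [-0.   -0.01  0.  ]
0.017 0.0169 [ 0.6 -0.1 -0.7] [ 0.01  0.04 -0.01]
0.016 0.0166 [-2.6  1.1  7.1] [ 0.08  0.4  -0.  ]
11.5833
```

View pics/s2.png

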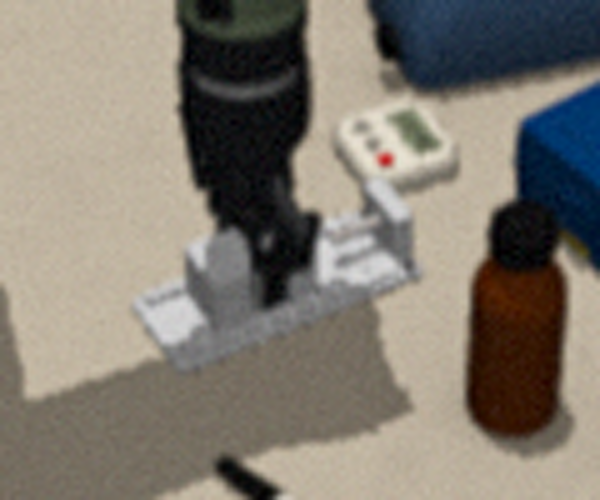

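The insert touched down at TCP z = 0.0166, which is the trough floor exactly. It sits between the rails with the pin ahead of it. I'll release briefly so it settles flat, regrip, and slide it home under force watch.

Run:
```python
from h import *
t=home-.055*g
arm.move_l([t[0],t[1],.0168],rate=.03)
arm.move_gripper(.53);arm.move_gripper(0.,force=60)
arm.dwell(.2);s=arm.sense();f0=np.array(s['force']);p0=np.array(s['eef_pos']);print(np.round(f0,1),s['opening'],p0)
p=np.array([t[0],t[1],.0168])
steps=[.008,.02,.03,.04,.048]+list(np.arange(.0495,.0641,.0015))
for d in steps:
    arm.move_l(p+d*g,rate=.04);s=arm.sense();f=np.array(s['force'])-f0
    print(round(d,4),round((np.array(s['eef_pos'])-p)@g,4),np.round(f,1),np.round(s['torque'],2))
    if f@g<-12 or np.linalg.norm(f)>25: break
print(s['time'],s['eef_pos'])
im=[arm.grab_frame(n) for n in("side","top","wrist")]
A=cv2.resize(im[0][170:270,190:310],None,fx=5,fy=5,interpolation=2)
cv2.imwrite("pics/s3.png",A)
cv2.imwrite("pics/w3.png",im[2])
```

```text
[ 0.4 -0.4  4.4] 0.45903127823360806 [ 0.48291177 -0.06828339  0.0170842 ]
0.008 0.0005 [-21.2  -0.8  27.5] [-0.22  3.87  0.03]
12.8833 [ 0.48301292 -0.06823539  0.01723915]
```

View pics/s3.png

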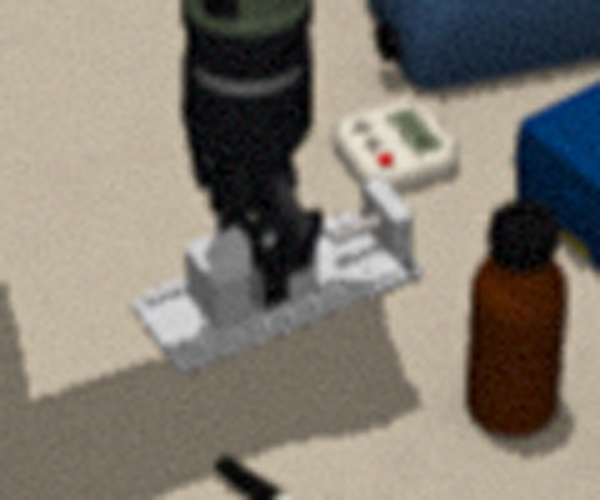

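The slide was blocked at once, with −21 N along the axis and +27 N up. I'll back the command off, then look from the wrist.

Run:
```python
from h import *
t=home-.055*g
arm.move_l([t[0],t[1],.0168],rate=.05);arm.dwell(.2)
s=arm.sense();print(s['eef_pos'],np.round(s['force'],1),np.round(s['torque'],2),np.round(s['tool_rot'],3).tolist())
a=arm.grab_frame("wrist");t2=arm.grab_frame("top")
o=np.zeros((600,800,3),np.uint8);o[:384,:512]=a
B=cv2.resize(t2[170:270,230:330],None,fx=2.8,fy=2.8,interpolation=2);o[:280,515:795]=B
C=cv2.resize(a[300:384,180:330],None,fx=2.5,fy=2.5,interpolation=2);o[386:596,:375]=C
cv2.imwrite("pics/m4.png",o)
```

```text
[ 0.48086923 -0.06812265  0.01707444] [-5.5 -0.3 12.7] [ 0.06  1.05 -0.  ] [[-0.003, 0.022, 1.0], [-0.0, 1.0, -0.022], [-1.0, -0.0, -0.003]]
```

View pics/m4.png

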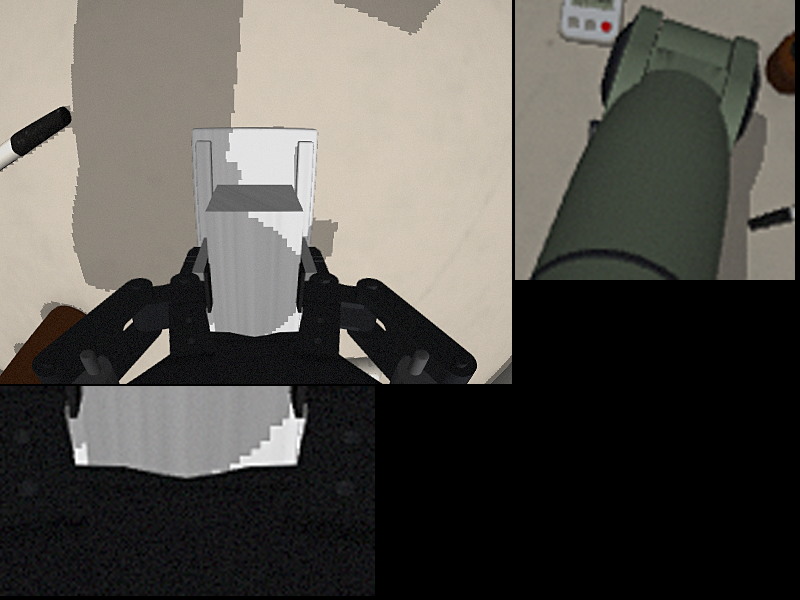

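The wrist view shows the insert squarely between the rails, with the bore end toward the pin. Most likely the arm is pressing it down and friction is locking it. I'll unload the vertical force and slide with almost no down-force.

```bash
cat > slide.py <<'E'
from h import *
s=arm.sense();e=np.array(s['eef_pos']);t=home-.055*g
x=(e-t)[:2]@g[:2];z=.0176
def go(x,z,r=.04):
    p=t+x*g;arm.move_l([p[0],p[1],z],rot=Rg,rate=r);s=arm.sense()
    return s,np.array(s['force']),(np.array(s['eef_pos'])-t)[:2]@g[:2]
for i in range(8):
    s,f,xx=go(x,z);print(round(z,4),round(s['eef_pos'][2],4),np.round(f,1))
    if f[2]<1.5: break
    z+=.0004
n=0
while x<.063 and n<45:
    n+=1;x+=.004 if x<.046 else .0015
    s,f,xx=go(x,z)
    print(round(x,4),round(xx,4),round(z,4),round(s['eef_pos'][2],4),np.round(f,1))
    if f[2]>4: z+=.0003
    elif f[2]<-1.5 and s['eef_pos'][2]>.0176: z-=.0002
    if f@g<-15 or abs(f[1])>15 or f[2]>20: break
print(s['time'],s['eef_pos'],s['opening'])
E
python3 slide.py
```

```text
0.0176 0.0171 [ 0.5  0.7 -2.2]
0.0023 0.0026 0.0176 0.0173 [ 0.5  1.5 -2. ]
0.0063 0.007 0.0176 0.0175 [ 0.1  0.3 -2.2]
0.0103 0.0109 0.0176 0.0176 [ 0.5 -0.2 -1.7]
0.0143 0.0147 0.0174 0.0174 [-0.3  0.3 -2.9]
0.0183 0.0188 0.0174 0.0175 [ 0.9 -0.7 -2.6]
0.0223 0.0228 0.0174 0.0174 [-0.2  0.2 -2.4]
0.0263 0.0268 0.0174 0.0175 [-0.6  0.8 -2.1]
0.0303 0.0308 0.0174 0.0174 [ 0.2 -0.5 -1.4]
0.0343 0.0348 0.0174 0.0174 [ 0.1  0.1 -1.8]
0.0383 0.0388 0.0174 0.0174 [-0.6 -0.  -2.7]
0.0423 0.0428 0.0174 0.0174 [ 0.9  0.3 -2.3]
0.0463 0.0468 0.0174 0.0174 [ 0.1  0.1 -2.3]
0.0478 0.0479 0.0174 0.0174 [-0.4 -0.3 -2.4]
0.0493 0.0495 0.0174 0.0174 [ 0.5 -1.  -2. ]
0.0508 0.051 0.0174 0.0174 [ 0.2 -0.1 -2.5]
0.0523 0.0525 0.0174 0.0174 [-0.5 -0.8 -1.4]
0.0538 0.054 0.0174 0.0174 [ 0.  -0.1 -2. ]
0.0553 0.0544 0.0174 0.0172 [-3.3  0.3 -0.4]
0.0568 0.0544 0.0174 0.0171 [-7.3 -0.   5. ]
0.0583 0.0544 0.0177 0.0172 [-11.3  -0.9   5.7]
0.0598 0.0544 0.018 0.0173 [-14.7  -1.    7.5]
0.0613 0.0543 0.0183 0.0173 [-18.2  -1.1  10.9]
19.3917 [ 0.53683909 -0.06919685  0.01727365] 0.45508450891737107
```

The insert went past the pin tip and stopped hard at 0.0544, against an expected home of 0.055. A solid end would have stopped at about 0.02, so the bore is on the pin and the insert is home. I'll let it settle there, regrip, draw it off straight, lift it and turn it bore-up.

```bash
cat > fin.py <<'E'
from h import *
t=home-.055*g
def go(x,z,r=.04,R=Rg):
    p=t+x*g;arm.move_l([p[0],p[1],z],rot=R,rate=r);s=arm.sense();print(round(x,3),np.round(s['eef_pos'],4),np.round(s['force'],1),round(s['opening'],3))
go(.0555,.0174)
arm.move_gripper(.53);arm.dwell(.3);arm.move_gripper(0.,force=70);arm.dwell(.2)
go(.0548,.0176)
go(.05,.0177);go(.02,.0178,.06);go(0,.0178,.06);go(-.005,.0178)
go(-.005,.3,.2)
y=-1.0;X=np.array([np.cos(y),np.sin(y),0]);R=np.c_[X,[-X[1],X[0],0],[0,0,1.]]
P=np.array([.48,-.05,.40])+.019*X
print(arm.ik(P,R));arm.movep(P,R);arm.dwell(.5)
s=arm.sense();print(s['time'],s['eef_pos'],np.round(s['tool_rot'],3).tolist(),np.round(s['force'],1),s['opening'])
a=arm.grab_frame("side");t2=arm.grab_frame("top");w=arm.grab_frame("wrist")
o=np.zeros((600,800,3),np.uint8)
o[:300,:400]=cv2.resize(a[60:285,130:430],(400,300),interpolation=2)
o[:300,400:]=cv2.resize(t2[100:250,200:400],(400,300),interpolation=2);o[300:,:400]=cv2.resize(w,(400,300))
o[300:,400:]=cv2.resize(t2[130:250,210:370],(400,300),interpolation=2)
o[300:,400:]=cv2.resize(a[110:230,200:360],(400,300),interpolation=2)
cv2.imwrite("pics/f.png",o)
E
python3 fin.py
```

```text
0.056 [ 0.537  -0.0693  0.0172] [-5.9  0.7  0.6] 0.463
0.055 [ 0.5378 -0.0695  0.0177] [2.5 0.4 2.6] 0.458
0.05 [ 0.5323 -0.0695  0.0177] [ 1.1 -0.9  2.2] 0.456
0.02 [ 0.5004 -0.0684  0.0178] [-3.8  1.3  7.2] 0.459
0 [ 0.4808 -0.068   0.0177] [-4.   0.7  7.4] 0.456
-0.005 [ 0.477  -0.0681  0.0177] [-0.8 -0.3  2.8] 0.456
-0.005 [ 0.4769 -0.0679  0.2989] [-0.2 -0.4 -2.9] 0.458
[ 3.29854218e-01  3.09078313e-01 -1.19684359e+00 -1.50592191e+00
 -1.32985422e+00  4.44089210e-16]
26.9083 [ 0.4902685  -0.06604046  0.40001371] [[0.54, 0.842, 0.0], [-0.842, 0.54, 0.0], [0.0, -0.0, 1.0]] [-0.1  0.3 -2. ] 0.45796499918660355
```

View pics/f.png

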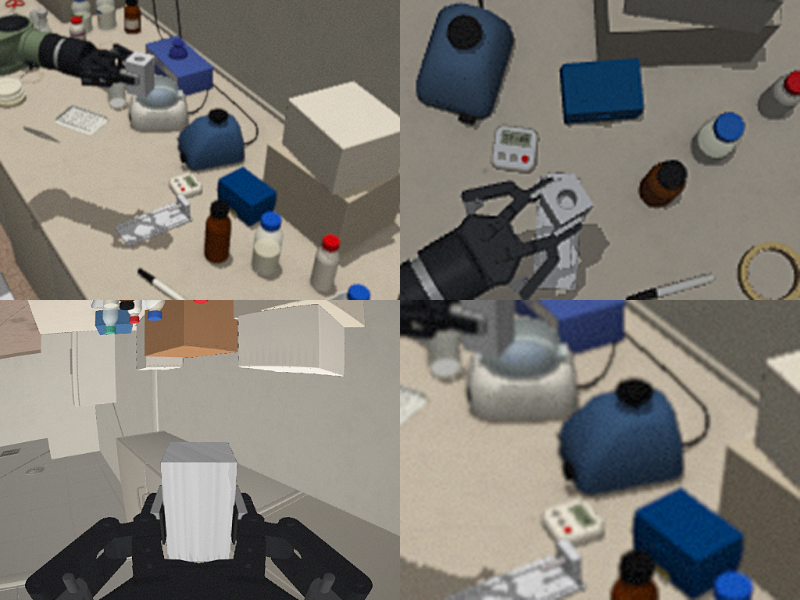

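The top and side views show the insert held upright above the gauge, bore visible and facing up. It is clear of everything and the bystanders haven't moved. Tool axes are exact, and the insert's bottom is about 0.36 m up. Signing off.

```bash
python3 -c "
from bench import arm
print(arm.sign_off(),arm.sense()['time'])"
```

```text
the job is handed in; nothing more can be done
the job is handed in; nothing more can be done
```

The insert went home on the gauge pin. It is now held in the gripper with the bore straight up, over the gauge at about (0.48, −0.05) with its middle about 0.40 m above the bench. I signed off at about 27 s of the 72 s allowed.

- **Bore end:** a wrist-camera look showed the robot-facing end was solid, so the bore already faced the pin and no turn end for end was needed.
- **First slide failed:** the arm was pressing the insert into the trough floor and it stuck, with about 21 N along the axis and 27 N up, well under the limits. I took the down-force off, so most of the second slide ran with the insert only just off or touching the floor.
- **Home check:** it passed the pin tip and stopped hard at 54.4 mm of travel, against 55 mm expected; a solid end would have stopped at about 20 mm. I released it there to settle flat, regripped and drew it straight back off the pin. I confirmed home from contact and travel, not from a picture.
- **Last check:** the final pictures show the bore facing up and nothing near the insert. The bystanders in view look undisturbed. The tool was level and the force on it was just the insert's weight (about 2 N).

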